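# Kickstand down, then hold the frame upright

## Robot

A 6-joint arm with a two-finger parallel gripper is mounted at the origin on a cart in front of the work surface, level with it; the furniture and walls round the work are solid. World frame = base frame: x ahead of the robot, y to its left, z up, the work surface at z = 0. Lengths are in mm, angles in degrees, forces in N, time in s.
With the tool pointing down it reaches from about 250 to 850 mm from the base axis. Payload 12.5 kg.
Tool frame: the origin (TCP) lies midway between the tips of the shut fingers; the grasp point (between the pads) lies 19 mm behind it (manip.hold_point_z is the distance from the TCP to the grasp point, in mm); z points along the fingers, y is the direction in which the jaws open and shut (so a half turn about z gives the same grasp; the last joint's range is limited). The gripper opens to 93 mm and grips with 3 to 60 N. Pads are 15 mm wide; open, the fingers measure 128 mm over their backs; the gripper's body (75 mm by 188 mm) begins 65 mm behind the grasp point.
Start: joints at [68.778, 20.094, 94.641, -0, 65.266, -4.847], TCP at [155.027, 527.684, 218.633] pointing down, gripper open.
Joint ranges: [-157.81, 157.81], [-45, 120.19], [0.68, 151.7], [-89.99, 269.99], [4.06, 180], [-164.3, 164.3]. Speed limits (degrees/s): [127.2, 127.2, 159.86, 180, 180, 180].

## Interface

Orientations are given as a 3x3 rotation matrix whose columns are the frame's x, y, z axes.
In Python, from cell import manip, eyes, ticket gives the robot as it stands.
- The arm moves only by the shell command python3 -m handwheel 'ROWS' [FORCE]. ROWS is JSON, a list of rows, each an object with "offset": the shift along the tool's x, y, z in mm, a list of three; "twist": the turn, a rotation vector about the tool's x, y, z in rad, a list of three; "jaw": the opening, from 0 (shut) to 1 (fully open). A call has exactly 10 rows; each row shifts and turns the commanded pose from where the row before left it, along the tool's axes as they then stand; what a row does not reach is not made up. A row lasts 1/8 s, in which the tool goes at most 62.5 mm and 10.7 degrees, less where a joint would pass 70% of its speed; a pose out of reach is approached as far as the arm can. A call is refused whole if a number of a shift passes 62.5 or a number of a turn 0.188, either way. A call with a gripper value outside its range is refused whole. The fingers move at their own pace and stop on an object; FORCE is the grip in N (left out, the last holds). Time passes only in rows, so rows that do not move let the fingers close, or fill a call up. It gives the time, the measured TCP pose, the force and the opening at its end, in the units of the state.
- manip.state(): the state, without advancing time (a new reading comes with each control period).
- eyes.read_camera(name): name is "side" or "top" or "wrist"; returns a dict with "pixels" (420x560x3 uint8, red, green, blue), "mtx" (3x3 intrinsics, pixels), "position" and "orientation" of the camera in the world. Camera axes: x right, y down, z forward; pixel columns grow to the right and rows downward; lengths in mm; the calibration is good to about 2 mm. A picture is of the moment at which its call begins. There is no depth.
- ticket.job_done(): hands the job in, once; it reports no verdict.
Trained networks look in the newest picture that a camera, given by its name, has taken for a name from the list of things; names that differ only in an ending like _2 or _b are one class to them, and where a whole thing is asked for, a point or a joint stands for the part that bears it (a point fixed in the world has none). Each returns a list of dicts, best first, with "p" (0 to 1); they miss things now and then, are a little off and sometimes report something else, mostly with a low value. They report only what shows in the picture. A call takes as long as a camera call.
- eyes.recognise(camera, thing): "at" ([row, column] as shares, 0 to 1, of the picture: columns of its width, rows of its height, amid what is visible of it).
- eyes.outline_of(camera, thing): "region" (420x560 bool, what is visible of it) and "at" ([row, column] as shares, 0 to 1, of the picture: columns of its width, rows of its height, amid what is visible of it).
The state is a dict: "time_s": time; "joint_pos": joint angles; "dq": joint speeds; "joint_torque": joint torques, N m; "position": TCP position; "tcp_rot": TCP orientation; "contact_force": force on the tool from outside, world axes, zero at the start; "wrist_torque": the same for the moment, N m; "gripper_width": finger opening in mm.
Only numpy, scipy, OpenCV 4.12 (cv2) and the standard library are available. Lean on these libraries where they do the work, as an engineer would, in place of code of your own. Each camera call takes 0.05 s, during which the arm holds its last target.

## Task

The bicycle frame stub leans on a buffer of its bench cradle. While it still leans there, flip its folded kickstand over centre so that the spring snaps it fully down; then take the frame by its upright tube, bring it upright and keep it there, so that the wheel can be fitted: finish while still holding the tube, for without you the frame tips back. Do not let the frame go over to the other side, and leave the wooden block, the sanding block and the whetstone where they are.

Things in the scene. Friction and masses are not known exactly. Their poses are not given: they have to be found in the camera images.
- hub_axis (a point): fixed point in the middle of the hub, 52 mm above the bench; x runs along the hub's level axle (roughly away from the robot), y to the left, z up. The frame tips about x. It never moves. Below it a wooden board 150 x 200 x 16 mm. Steel posts with buffers, 104 mm high above the bench, stand 25 to 53 mm to +y and -y; axle holders 62 mm high stand 58 mm to +x and -x.
- frame (a joint): tip of the frame about the axle, rad: 0 = tube exactly upright, positive = leaning to the -y side of hub_axis (the kickstand's side). Starts at 0.21, resting on the -y buffer; other stop -0.21. 0.5 to 0.75 kg, nearly free hinge; let go near upright, it falls back to the kickstand's side.
- tube_grip (a point): point on the centre line of the frame's dark steel upright tube (28 mm diameter), 170 mm from the axle, 23 mm below the tube's top end. Its z axis runs up along the tube, its x axis is parallel to the axle. The tube is plain from 89 mm above the axle to its top.
- leg (a joint): swing of the kickstand on the frame, rad: 0 = folded up along the tube (its start), grows as it swings out to the -y side and down, 2.80 = fully down on its stop. A spring pulls it to both ends; dead centre is at 1.32 (leg about level). Takes 2 to 4 N at the foot peg; beyond dead centre it snaps down by itself.
- leg_pivot (a point): point on the kickstand's pivot axis (parallel to hub_axis's x), carried by the frame: in the frame's own axes 50 mm to -x, 22 mm to -y and 75 mm up the tube from the axle. The leg's rod (11 mm thick) swings square to that axis; a spring strut 10 mm thick lies 13 mm further to -x, within 36 mm of the pivot.
- foot_peg (a point): middle of the black rubber-sleeved foot peg at the leg's end, 90 mm from the pivot axis: a bar 15 mm thick, 30 mm long, parallel to the axle, sticking out from the leg to -x; this point is 29 mm to -x of the leg's plane. Folded, it stands about 210 mm above the bench, free on both y sides; it is pushed over to -y and down. Its z axis points along the leg, away from the pivot.
- wood_scale: bystander: plain dark wooden block 40 x 130 x 30 mm lying flat, origin under its centre; beside the cradle on its +y side; leave alone
- sand_block: bystander: dark sanding block 61 x 101 x 32 mm, origin under its centre; beside the cradle on its -y side; leave alone
- whetstone: bystander: grey sharpening stone on a wooden bed, 65 x 190 x 28 mm, lying flat, origin under its centre; further to the right; leave alone

How it is judged (in metres and radians):
On the way, in this order (a step that is already met when the one before it is completed fails the run):
1. the kickstand is fully down while the frame still leans on its buffer (value of joint leg above 2.65 rad and value of joint frame above 0.12 rad), for 0.2 s.
2. the fingers hold the tube with the frame upright (value of joint frame between -0.07 and 0.07 rad and value of joint leg above 2.65 rad and contact force between the fingers and frame above 0.5 N), for 0.2 s.
At the end, for the whole second after the job is handed in: the frame is upright within 0.07 rad (4 degrees) and at rest, held by the fingers (at least 0.5 N on it), the kickstand is down within 0.15 rad of its stop, and nothing touches the kickstand (all of step 2 and velocity of joint frame between -0.1 and 0.1 rad/s and contact force between anything else and leg below 0.3 N); the arm keeps its last pose, push and grip.
It fails at once if the frame went over to the other side (value of joint frame below -0.15 rad).
It fails at once if the wooden block was moved (distance of wood_scale from where it was at the start of the episode above 0.03 m).
It fails at once if the sanding block was moved (distance of sand_block from where it was at the start of the episode above 0.03 m).
It fails at once if the whetstone was moved (distance of whetstone from where it was at the start of the episode above 0.03 m).
It also fails if it takes over 51 s, if anything falls off the work surface, if the arm or the gripper's body presses on something with over 40 N, if the wrist force passes 120 N, or if a joint passes its speed limit or range.

## Working session

There is one attempt and no reset: what is moved stays moved. The work goes in short steps, Python scripts to look and compute and a shell command to move; the robot and the scene stay as the last step left them, time stands still between calls to the robot, and variables do not carry over. Pictures are saved under pics/ and viewed, and the job is handed in when it is done.

```bash
mkdir -p pics; ls
cat > h.py <<'E'
from cell import manip, eyes, ticket
import numpy as np, cv2
def shot(cam,name):
    r=eyes.read_camera(cam); cv2.imwrite(f'pics/{name}.png',r['pixels'][:,:,::-1].copy()); return r
def ray(r,u,v):
    K=np.array(r['mtx']);d=np.array(r['orientation'])@np.linalg.solve(K,[u,v,1]);return np.array(r['position']),d/np.linalg.norm(d)
def proj(r,P):
    p=np.array(r['mtx'])@(np.array(r['orientation']).T@(np.array(P)-np.array(r['position'])));return p[:2]/p[2]
E
python3 - <<'E'
from h import *
np.set_printoptions(precision=2,suppress=True)
import pickle
R={}
for c in ['side','top','wrist']:
    R[c]=r=shot(c,c+'0'); print(c,np.array(r['position']),np.array(r['orientation']).tolist(),np.array(r['mtx']).tolist())
    for t in ['tube_grip','foot_peg','leg','frame','leg_pivot','hub_axis','wood_scale','sand_block']:
        try:
            l=eyes.recognise(c,t); print(t,[(round(x['p'],2),round(x['at'][1]*560,1),round(x['at'][0]*420,1)) for x in l[:2]])
        except Exception as e: print(t,e)
pickle.dump(R,open('R0.pkl','wb'))
print(manip.state())
E
```

```text
pics
side [ 529.71 1044.18 1054.05] [[-0.9997696621444119, 0.020651464399362163, -0.00584291654999291], [0.017752044014571637, 0.6427061920410924, -0.7659070541817349], [-0.012061823616394629, -0.7658343605050638, -0.6429247581800274]] [[461.5314710733735, 0.0, 281.24790601491736], [0.0, 461.5314710733735, 217.27437822424037], [0.0, 0.0, 1.0]]
tube_grip [(0.66, 279.4, 256.2), (0.5, 306.2, 342.1)]
foot_peg [(0.64, 290.0, 224.6)]
leg [(0.59, 294.4, 228.7)]
frame [(0.68, 276.9, 254.2)]
leg_pivot [(0.73, 277.4, 255.4)]
hub_axis [(0.63, 282.3, 284.4)]
wood_scale [(0.64, 307.7, 342.7), (0.17, 279.7, 282.6)]
sand_block [(0.7, 259.3, 242.0), (0.3, 279.3, 258.0)]
top [ 267.22  -51.47 1452.92] [[-0.021413753751212145, -0.9857094425887926, 0.16708783899965296], [-0.9996979778858431, 0.023126775139389426, 0.008312958715653107], [-0.012058364782941589, -0.1668593631263874, -0.9859069676068923]] [[426.3026290160745, 0.0, 279.4558025336027], [0.0, 426.3026290160745, 217.31462314335965], [0.0, 0.0, 1.0]]
tube_grip [(0.74, 232.0, 208.3)]
foot_peg [(0.57, 248.0, 219.4)]
leg [(0.45, 245.5, 213.9)]
fram
[... 400 characters left out ...]
8432]] [[304.94033491122934, 0.0, 275.89790097264085], [0.0, 304.94033491122934, 209.23031835356238], [0.0, 0.0, 1.0]]
tube_grip []
foot_peg []
leg []
frame []
leg_pivot []
hub_axis []
wood_scale []
sand_block []
{'time_s': 1.35, 'joint_pos': array([68.78, 20.09, 94.64,  0.  , 65.26, -4.85]), 'dq': array([-0.12, -0.01,  0.  ,  0.06,  0.07,  0.07]), 'joint_torque': array([ -0.  , -49.72, -28.55,   0.07,   0.02,  -0.  ]), 'position': array([155.02, 527.69, 218.64]), 'tcp_rot': array([[-0.96,  0.28, -0.  ],
       [ 0.28,  0.96,  0.  ],
       [ 0.  ,  0.  , -1.  ]]), 'contact_force': array([-0.94,  0.49,  0.38]), 'wrist_torque': array([ 0.  , -0.  , -0.01]), 'gripper_width': 93.22883514393033}
```

Run:
```python
import cv2
a=cv2.imread('pics/side0.png');b=cv2.imread('pics/top0.png')
cv2.imwrite('pics/sidec.png',cv2.resize(a[180:380,190:390],(600,600),interpolation=cv2.INTER_CUBIC))
cv2.imwrite('pics/topc.png',cv2.resize(b[130:280,150:350],(800,600),interpolation=cv2.INTER_CUBIC))
```

```text
(no output)
```

View pics/side0.png

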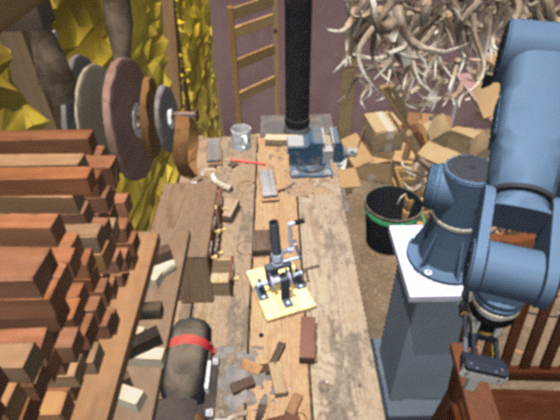

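View pics/sidec.png

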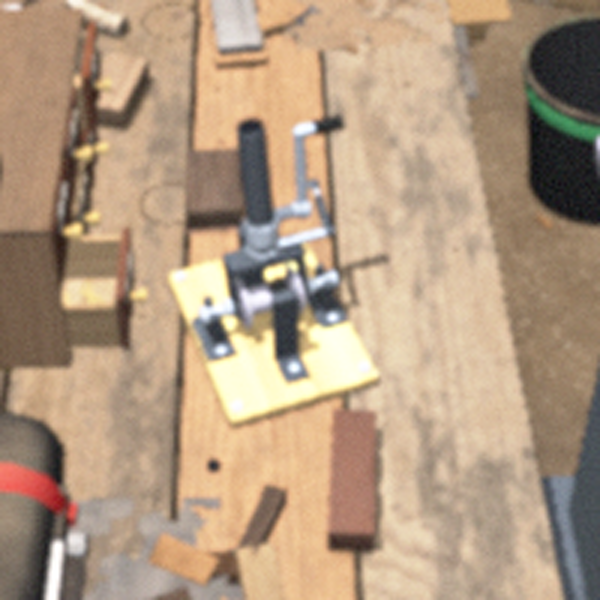

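View pics/topc.png

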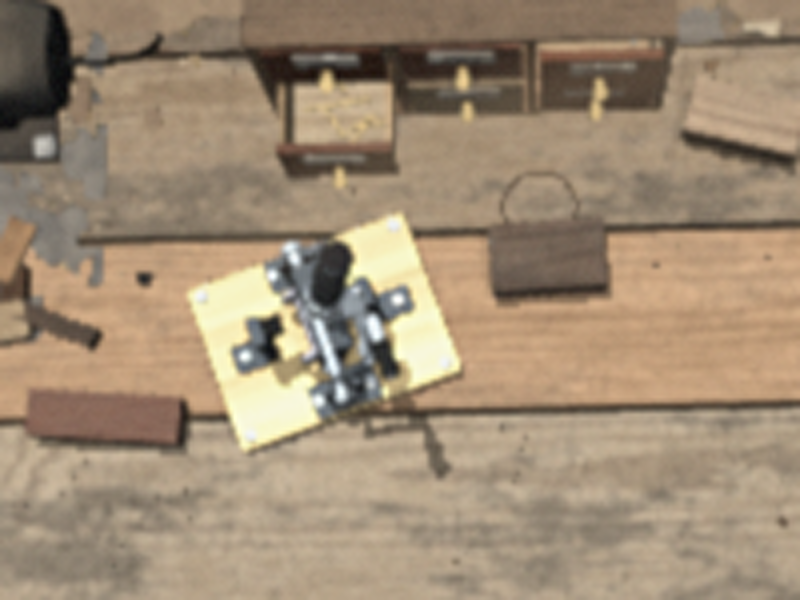

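View pics/top0.png

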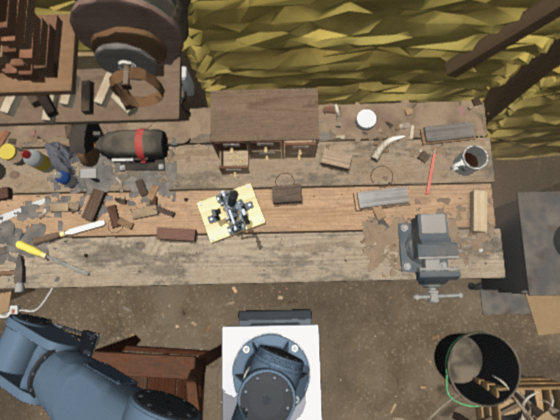

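```bash
cat > fit.py <<'E'
from h import *
import pickle
from scipy.optimize import least_squares
np.set_printoptions(precision=2,suppress=True)
R=pickle.load(open('R0.pkl','rb'))
def T(x): 
    c,s=np.cos(x[2]),np.sin(x[2]); return np.array([[c,-s,0],[s,c,0],[0,0,1]]),np.array([x[0],x[1],52.])
def fr(th,p):  # frame axes -> hub axes ; positive th leans to -y
    c,s=np.cos(th),np.sin(th); return np.array([[1,0,0],[0,c,-s],[0,s,c]])@p
def pts(x,th=.21,leg=0):
    A,o=T(x); d={}
    for i,(a,b) in enumerate([(75,-100),(75,100),(-75,100),(-75,-100)]): d['c%d'%i]=A@np.array([a,b,-36])+o
    d['tube']=A@fr(th,[0,0,170])+o; d['top']=A@fr(th,[0,0,193])+o
    d['piv']=A@fr(th,[-50,-22,75])+o
    d['peg']=A@fr(th,np.array([-79,-22-90*np.sin(leg),75+90*np.cos(leg)]))+o
    return d
E
sed -i 's/c,-s\],\[0,s,c\]\])@p/c,s],[0,-s,c]])@p/' fit.py
# lean to -y: point (0,0,z) -> y = -s*z
sed -i 's/\[0,c,s\],\[0,-s,c\]/[0,c,-s],[0,s,c]/' fit.py
cat fit.py | grep 'def fr' -A1
python3 - <<'E'
from fit import *
print(fr(.21,[0,0,100]))
t=lambda u,v:(150+u/4,130+v/4); s=lambda u,v:(190+u/3,180+v/3)
obs=[('top','c0',t(402,213)),('top','c1',t(188,292)),('top','c2',t(245,452)),('top','c3',t(465,370)),
('side','c1',s(235,423)),('side','c2',s(380,378)),('side','c0',s(170,275)),('side','top',s(251,125)),('top','top',t(333,255)),
('side','peg',s(328,122)),('top','peg',t(385,358))]
f=lambda x:np.concatenate([proj(R[c],pts(x)[k])-o for c,k,o in obs])
r=least_squares(f,[400,150,.35],loss='soft_l1'); print(r.x,np.degrees(r.x[2])); print(f(r.x).reshape(-1,2))
np.save('x.npy',r.x)
for k,v in pts(r.x).items(): print(k,v)
def pl(c,u,v,z):
    p,d=ray(R[c],u,v); return p+d*(z-p[2])/d[2]
for n,pp in [('sand',[(490,225),(607,220),(490,297),(608,295)]),('wood',[(30,392),(183,398),(27,430),(180,445)])]:
    for p in pp: print(n,pl('top',*t(*p),31))
E
```

```text
def fr(th,p):  # frame axes -> hub axes ; positive th leans to -y
    c,s=np.cos(th),np.sin(th); return np.array([[1,0,0],[0,c,-s],[0,s,c]])@p
[  0.   -20.85  97.8 ]
[529.55 130.24 -49.93] -2860.701844786286
[[-0.62 -0.12]
 [-1.65  0.08]
 [-1.79  0.67]
 [-1.45  0.63]
 [-1.25 -0.65]
 [ 0.21 -0.9 ]
 [-0.71 -0.77]
 [ 0.13 -0.22]
 [-0.11  0.88]
 [-0.82 -0.53]
 [ 2.05  0.07]]
c0 [633.38  60.64  16.  ]
c1 [567.29 249.41  16.  ]
c2 [425.71 199.83  16.  ]
c3 [491.81  11.07  16.  ]
tube [541.26  96.79 218.27]
top [542.84  92.27 240.76]
piv [494.64  78.65 120.77]
peg [473.47  51.36 208.79]
sand [616.68 -17.97  31.  ]
sand [ 618.64 -118.22   31.  ]
sand [553.82 -16.79  31.  ]
sand [ 553.16 -117.1    31.  ]
wood [481.25 373.51  31.  ]
wood [473.13 243.86  31.  ]
wood [448.96 375.19  31.  ]
wood [433.33 245.93  31.  ]
```

```bash
cat >> fit.py <<'E'
from scipy.spatial.transform import Rotation as Ro
x=np.load('x.npy') if __import__('os').path.exists('x.npy') else None
def hubpose():
    s=manip.state(); A,o=T(x); p=A.T@(np.array(s['position'])-o); p[2]+=52; return p,A.T@np.array(s['tcp_rot']),s
def goto(h, roll=0):
    """target hub coords (z above bench), roll lean toward -y; print delta in *target* tool axes, and twist in current axes"""
    p,Rh,s=hubpose(); 
    Rt=Ro.from_rotvec([roll,0,0]).as_matrix()@np.array([[-1,0,0],[0,1,0],[0,0,-1.]])
    d=np.array(h)-p
    print('t',s['time_s'],'hub pos',p,'force hub',T(x)[0].T@np.array(s['contact_force']),'w',s['gripper_width'],'j',s['joint_pos'])
    print('twist in cur axes',Ro.from_matrix(Rh.T@Rt).as_rotvec().round(4),'shift cur axes',Rh.T@d,'shift in target axes',Rt.T@d)
E
python3 -c "
from fit import *
goto([-80,-11,300])"
```

```text
t 1.35 hub pos [-222.13  498.89  218.64] force hub [-0.73  0.77  0.38] w 93.22883514393033 j [68.78 20.09 94.64  0.   65.26 -4.85]
twist in cur axes [ 0.   -0.   -0.62] shift cur axes [-412.82 -331.31  -81.4 ] shift in target axes [-142.13 -509.89  -81.36]
```

```bash
python3 -m handwheel '[{"offset":[0,0,-20],"twist":[0,0,-0.155],"jaw":0},{"offset":[0,0,-20],"twist":[0,0,-0.155],"jaw":0},{"offset":[0,0,-20],"twist":[0,0,-0.155],"jaw":0},{"offset":[0,0,-21],"twist":[0,0,-0.155],"jaw":0},{"offset":[-10,-35,0],"twist":[0,0,0],"jaw":0},{"offset":[-10,-35,0],"twist":[0,0,0],"jaw":0},{"offset":[-10,-35,0],"twist":[0,0,0],"jaw":0},{"offset":[-10,-35,0],"twist":[0,0,0],"jaw":0},{"offset":[-10,-35,0],"twist":[0,0,0],"jaw":0},{"offset":[-10,-35,0],"twist":[0,0,0],"jaw":0}]'
python3 -c "
from fit import *
goto([-80,-11,300])"
```

```text
time_s: 2.6
position: [281.1, 348.0, 299.7]
tcp_rot: [[-0.945, -0.328, 0.0], [-0.328, 0.945, 0.0], [-0.0, 0.0, -1.0]]
contact_force: [0.1, 0.2, 0.2]
gripper_width: 1.0
t 2.6 hub pos [-162.51  287.6   299.75] force hub [0.19 0.16 0.16] w 0.9765556628444311 j [ 45.1    4.49 102.55  -0.    72.94 -64.06]
twist in cur axes [ 0.  0. -0.] shift cur axes [ -83.25 -298.39   -0.26] shift in target axes [ -82.51 -298.6    -0.25]
```

```bash
python3 -m handwheel '[{"offset":[-9,-34,0],"twist":[0,0,0],"jaw":0},{"offset":[-9,-34,0],"twist":[0,0,0],"jaw":0},{"offset":[-9,-34,0],"twist":[0,0,0],"jaw":0},{"offset":[-9,-34,0],"twist":[0,0,0],"jaw":0},{"offset":[-9,-34,0],"twist":[0,0,0],"jaw":0},{"offset":[-9,-34,0],"twist":[0,0,0],"jaw":0},{"offset":[-9,-34,0],"twist":[0,0,0],"jaw":0},{"offset":[-9,-34,0],"twist":[0,0,0],"jaw":0},{"offset":[-5,-14,0],"twist":[0,0,0],"jaw":0},{"offset":[0,0,0],"twist":[0,0,0],"jaw":0}]'
python3 - <<'E'
from fit import *
goto([-80,-11,200])
r=shot('wrist','w1'); P=pts(x)
im=cv2.imread('pics/w1.png')
for k in ['tube','top','piv','peg']: print(k,proj(r,P[k]))
for t in ['foot_peg','tube_grip','leg']:
    for c in ['wrist']: print(t,[(round(a['p'],2),a['at'][1]*560,a['at'][0]*420) for a in eyes.recognise(c,t)])
E
```

```text
time_s: 3.85
position: [447.2, 103.9, 299.5]
tcp_rot: [[-0.945, -0.327, -0.0], [-0.327, 0.945, 0.0], [0.0, 0.0, -1.0]]
contact_force: [-1.0, 1.0, -0.9]
gripper_width: 0.4
t 3.85 hub pos [-86.37   2.38 299.53] force hub [-0.65  1.25 -0.89] w 0.3540631880046464 j [   7.27    5.88  101.04    0.01   73.1  -101.81]
twist in cur axes [ 0. -0. -0.] shift cur axes [ -6.44 -13.38  99.53] shift in target axes [ -6.37 -13.38  99.53]
tube [235.45 306.64]
top [226.29 321.48]
piv [243.06 223.17]
peg [210.26 220.32]
foot_peg [(0.57, 215.208, 230.20200000000003), (0.57, 239.68, 224.70000000000002)]
tube_grip [(0.59, 237.49599999999998, 227.51399999999998)]
leg [(0.64, 219.8, 235.998)]
```

View pics/w1.png

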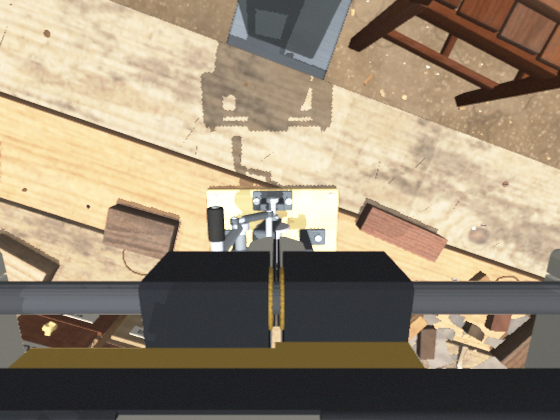

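```bash
python3 -m handwheel '[{"offset":[-2,0,25],"twist":[0,0,0],"jaw":0},{"offset":[-2,0,25],"twist":[0,0,0],"jaw":0},{"offset":[0,0,25],"twist":[0,0,0],"jaw":0},{"offset":[0,0,22],"twist":[0,0,0],"jaw":0},{"offset":[0,-4,0],"twist":[0,0,0],"jaw":0},{"offset":[0,-4,0],"twist":[0,0,0],"jaw":0},{"offset":[0,-4,0],"twist":[0,0,0],"jaw":0},{"offset":[0,-4,0],"twist":[0,0,0],"jaw":0},{"offset":[0,0,0],"twist":[0,0,0],"jaw":0},{"offset":[0,0,0],"twist":[0,0,0],"jaw":0}]'
python3 - <<'E'
from fit import *
goto([-80,-30,200])
r=shot('wrist','w2');r=shot('side','s2');r=shot('top','t2')
a=cv2.imread('pics/s2.png')[180:330,200:400];b=cv2.imread('pics/w2.png')[120:330,140:420]
a=cv2.resize(a,(533,400));b=cv2.resize(b,(533,400));a=a[:,:400];b=b[:,:400]
cv2.imwrite('pics/c2.png',np.hstack([a,b]))
E
```

```text
time_s: 5.3
position: [456.2, 90.3, 202.7]
tcp_rot: [[-0.945, -0.328, 0.0], [-0.328, 0.945, 0.0], [-0.0, -0.0, -1.0]]
contact_force: [0.5, -0.0, -0.3]
gripper_width: 0.7
t 5.3 hub pos [-82.45 -13.48 202.75] force hub [ 0.49 -0.2  -0.26] w 0.6922165540422998 j [   5.45   12.33  107.72    0.     59.94 -103.69]
twist in cur axes [-0.  0. -0.] shift cur axes [ -2.5  -16.51   2.75] shift in target axes [ -2.45 -16.52   2.75]
```

View pics/c2.png

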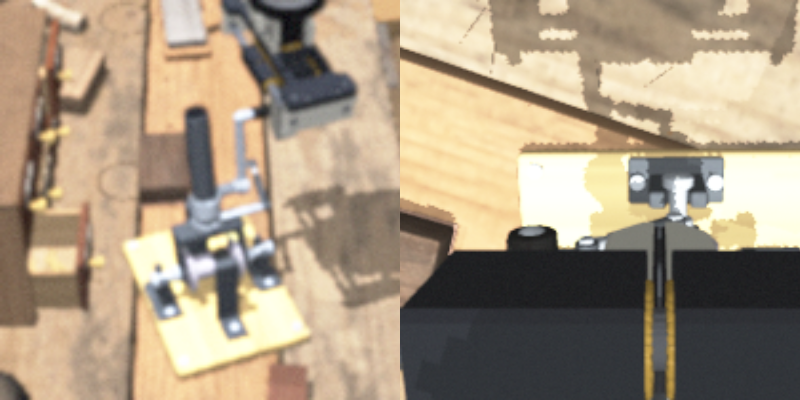

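```bash
python3 -m handwheel '[{"offset":[0,-12,0],"twist":[0,0,0],"jaw":0},{"offset":[0,-11.5,2],"twist":[0,0,0],"jaw":0},{"offset":[0,-12.5,4],"twist":[0,0,0],"jaw":0},{"offset":[0,-12.5,5],"twist":[0,0,0],"jaw":0},{"offset":[0,-11,7],"twist":[0,0,0],"jaw":0},{"offset":[0,-11,7],"twist":[0,0,0],"jaw":0},{"offset":[0,-13,11],"twist":[0,0,0],"jaw":0},{"offset":[0,0,0],"twist":[0,0,0],"jaw":0},{"offset":[0,0,0],"twist":[0,0,0],"jaw":0},{"offset":[0,0,0],"twist":[0,0,0],"jaw":0}]'
python3 - <<'E'
from fit import *
goto([-82.5,-97,167])
r=shot('wrist','w3');r=shot('side','s3')
a=cv2.imread('pics/s3.png')[180:330,200:400];b=cv2.imread('pics/w3.png')[120:330,140:420]
a=cv2.resize(a,(533,400));b=cv2.resize(b,(533,400));a=a[:,:400];b=b[:,:400]
cv2.imwrite('pics/c3.png',np.hstack([a,b]))
E
```

```text
time_s: 6.7
position: [483.7, 11.6, 166.9]
tcp_rot: [[-0.945, -0.328, 0.001], [-0.328, 0.945, -0.0], [-0.0, -0.0, -1.0]]
contact_force: [0.2, 0.0, 0.3]
gripper_width: 0.5
t 6.7 hub pos [-82.54 -96.84 166.93] force hub [ 0.18 -0.04  0.27] w 0.5417394001649065 j [  -4.14   17.01  107.27   -0.01   55.69 -113.31]
twist in cur axes [-0.  0. -0.] shift cur axes [-0.04 -0.16 -0.07] shift in target axes [-0.04 -0.16 -0.07]
```

View pics/c3.png

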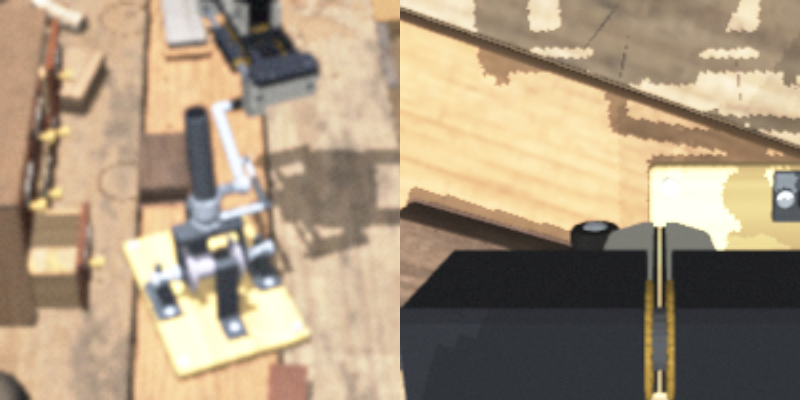

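```bash
python3 -m handwheel '[{"offset":[0,-10,15],"twist":[0,0,0],"jaw":0},{"offset":[0,-7,17],"twist":[0,0,0],"jaw":0},{"offset":[0,0,0],"twist":[0,0,0],"jaw":0},{"offset":[0,0,0],"twist":[0,0,0],"jaw":0},{"offset":[0,0,0],"twist":[0,0,0],"jaw":0},{"offset":[0,0,0],"twist":[0,0,0],"jaw":0},{"offset":[0,0,0],"twist":[0,0,0],"jaw":0},{"offset":[0,0,0],"twist":[0,0,0],"jaw":0},{"offset":[0,0,0],"twist":[0,0,0],"jaw":0},{"offset":[0,0,0],"twist":[0,0,0],"jaw":0}]'
python3 - <<'E'
from fit import *
goto([-82.5,-114,135])
r=shot('wrist','w4');r=shot('side','s4')
a=cv2.imread('pics/s4.png')[180:330,200:400];b=cv2.imread('pics/w4.png')[120:330,140:420]
a=cv2.resize(a,(533,400));b=cv2.resize(b,(533,400));a=a[:,:400];b=b[:,:400]
cv2.imwrite('pics/c4.png',np.hstack([a,b]))
E
```

```text
time_s: 8.05
position: [489.1, -4.7, 134.6]
tcp_rot: [[-0.945, -0.328, -0.0], [-0.328, 0.945, -0.0], [0.0, 0.0, -1.0]]
contact_force: [-0.9, -0.6, 0.7]
gripper_width: 0.7
t 8.05 hub pos [ -82.75 -113.99  134.63] force hub [-1.07 -0.22  0.69] w 0.7308009127731504 j [  -6.     20.28  108.08   -0.     51.64 -115.15]
twist in cur axes [ 0. -0. -0.] shift cur axes [-0.25 -0.01 -0.37] shift in target axes [-0.25 -0.01 -0.37]
```

View pics/c4.png

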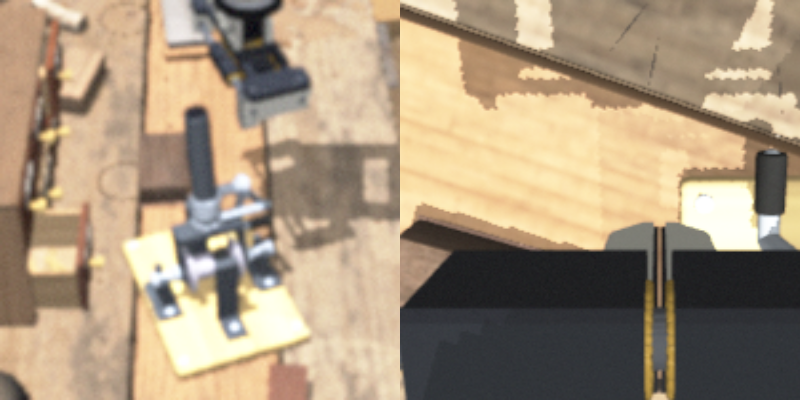

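Run:
```python
from fit import *
r=shot('wrist','w5')
for l in [0,1,1.6,2.4,2.65,2.8]: print(l,(proj(r,pts(x,.21,l)['peg'])-[140,120])*400/210)
goto([-82.5,-114,320])
```

```text
0 [579.97 419.92]
1 [235.14 286.59]
1.6 [231.99 223.15]
2.4 [328.33 182.38]
2.65 [369.57 177.35]
2.8 [396.03 175.81]
t 8.2 hub pos [ -82.71 -113.98  134.65] force hub [0.85 0.23 0.61] w 0.40589467305332544 j [  -6.     20.28  108.08    0.     51.64 -115.15]
twist in cur axes [-0.  0. -0.] shift cur axes [  -0.22   -0.02 -185.35] shift in target axes [  -0.21   -0.02 -185.35]
```

```bash
python3 -m handwheel '[{"offset":[0,0,-40],"twist":[0,0,0],"jaw":0},{"offset":[0,0,-40],"twist":[0,0,0],"jaw":0},{"offset":[0,0,-40],"twist":[0,0,0],"jaw":0},{"offset":[0,0,-40],"twist":[0,0,0],"jaw":0},{"offset":[20,0,-30],"twist":[0,0,0],"jaw":0},{"offset":[40,0,0],"twist":[0,0,0],"jaw":1},{"offset":[30,0,0],"twist":[0,0,0],"jaw":1},{"offset":[0,0,0],"twist":[0,0,0],"jaw":1},{"offset":[0,0,0],"twist":[0,0,0],"jaw":1},{"offset":[0,0,0],"twist":[0,0,0],"jaw":1}]'
python3 - <<'E'
from fit import *
import pickle
goto([-82.5,-114,135])
W={}
for c in ['side','top','wrist']: 
    r=W[c]=shot(c,c+'6')
    for t in ['foot_peg','tube_grip']: print(c,t,[(round(a['p'],2),a['at'][1]*560,a['at'][0]*420) for a in eyes.recognise(c,t)])
pickle.dump(W,open('R6.pkl','wb'))
a=cv2.imread('pics/side6.png')[200:320,220:340];b=cv2.imread('pics/wrist6.png');c=cv2.imread('pics/top6.png')[160:260,180:280]
cv2.imwrite('pics/c6.png',np.hstack([cv2.resize(a,(400,400)),cv2.resize(c,(400,400))]))
E
```

```text
time_s: 9.45
position: [404.6, -34.0, 324.4]
tcp_rot: [[-0.945, -0.328, -0.0], [-0.328, 0.945, 0.0], [0.0, 0.0, -1.0]]
contact_force: [0.3, -0.1, -0.8]
gripper_width: 45.5
t 9.45 hub pos [-172.19 -113.75  324.45] force hub [ 0.25 -0.22 -0.76] w 45.45534804344132 j [ -11.38   -1.41  105.2    -0.     76.24 -120.55]
twist in cur axes [ 0. -0. -0.] shift cur axes [-89.76  -0.09 189.42] shift in target axes [-89.69  -0.25 189.45]
side foot_peg [(0.64, 290.304, 259.686)]
side tube_grip [(0.81, 276.69599999999997, 262.416)]
top foot_peg [(0.59, 177.40800000000002, 235.788)]
top tube_grip [(0.73, 175.0, 235.62000000000003), (0.68, 230.328, 205.296)]
wrist foot_peg [(0.71, 310.18399999999997, 255.78)]
wrist tube_grip [(0.72, 332.80800000000005, 315.29400000000004), (0.67, 308.784, 253.80599999999998)]
```

View pics/c6.png

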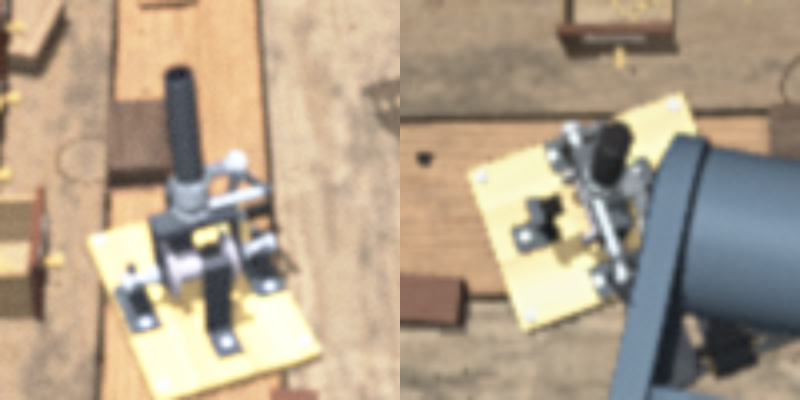

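View pics/wrist6.png

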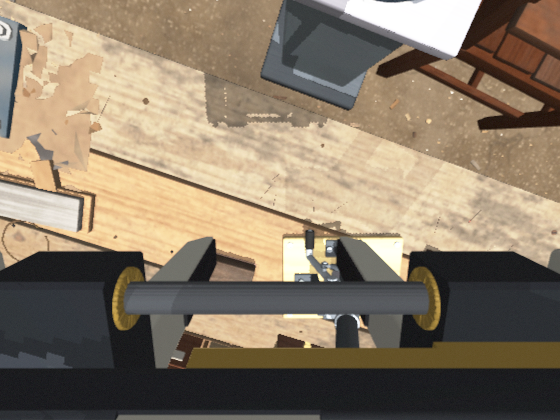

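Run:
```python
from fit import *
import pickle
W=pickle.load(open('R6.pkl','rb'));r=W['wrist']
im=r['pixels'][215:285,270:410,::-1].copy()
im=cv2.resize(im,None,fx=5,fy=5,interpolation=cv2.INTER_CUBIC)
for l,col in [(2.4,(255,0,0)),(2.65,(0,255,255)),(2.8,(0,0,255))]:
    A,o=T(x)
    for hx in (-94,-64):
        q=A@fr(.21,np.array([hx,-22-90*np.sin(l),75+90*np.cos(l)]))+o
        u=(proj(r,q)-[270,215])*5+2.5; cv2.circle(im,tuple(int(a) for a in u),4,col,-1)
P=pts(x)
for k in ['c2','c3','piv']:
    u=(proj(r,P[k])-[270,215])*5+2.5; cv2.circle(im,tuple(int(a) for a in u),4,(0,255,0),-1)
cv2.imwrite('pics/z6.png',im)
```

```text
(no output)
```

View pics/z6.png

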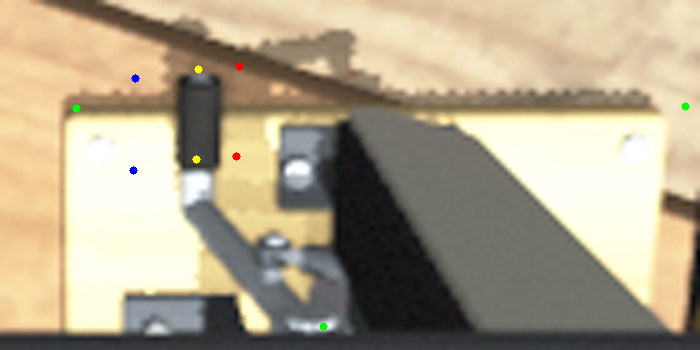

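Run:
```python
from fit import *
import pickle
r=pickle.load(open('R6.pkl','rb'))['wrist']
r=dict(r)
# w1 camera pose: reconstruct from hand-eye; same orientation, TCP delta
p1=np.array([447.2,103.9,299.5]);p6=np.array([404.6,-34.0,324.4]);p5=np.array([489.1,-4.7,134.6])
for n,p,l in [('w1',p1,[0]),('w5',p5,[2.65,2.8])]:
    r2=dict(r);r2['position']=np.array(r['position'])+p-p6
    im=cv2.imread(f'pics/{n}.png')
    c0,r0=(190,180) if n=='w1' else (230,180)
    im=cv2.resize(im[r0:r0+80,c0:c0+160],None,fx=5,fy=5,interpolation=cv2.INTER_CUBIC)
    A,o=T(x)
    Q=[A@fr(.21,np.array([hx,-22-90*np.sin(a),75+90*np.cos(a)]))+o for a in l for hx in(-94,-64)]
    for q in Q+[pts(x)[k] for k in('c2','c3','piv')]:
        u=(proj(r2,q)-[c0,r0])*5+2.5; cv2.circle(im,tuple(int(a) for a in u),4,(0,0,255),-1)
    cv2.imwrite(f'pics/z_{n}.png',im)
a=cv2.imread('pics/z_w1.png');b=cv2.imread('pics/z_w5.png')
cv2.imwrite('pics/zz.png',cv2.resize(np.vstack([a,b]),(600,600)))
```

```text
(no output)
```

View pics/z_w1.png

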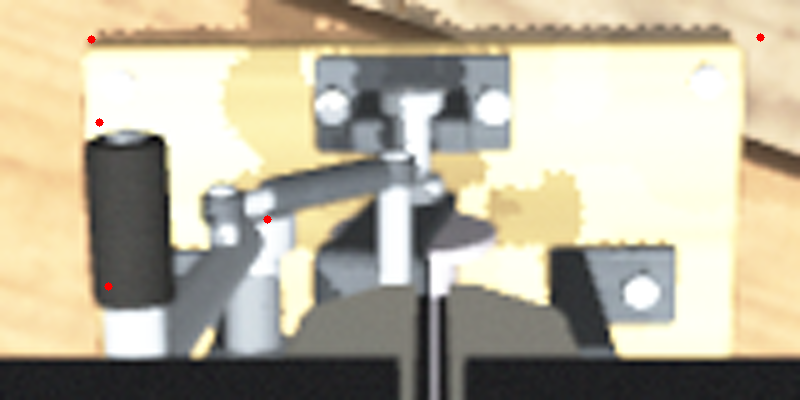

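View pics/z_w5.png

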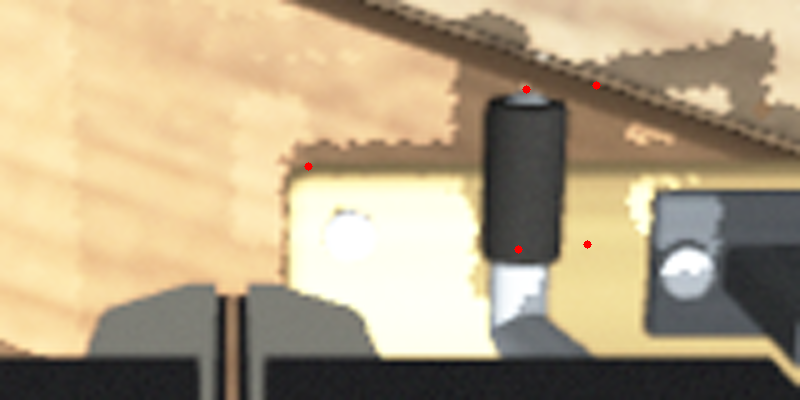

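```bash
python3 -c "
from fit import *
goto([0,-47,287],.21)"
```

```text
t 9.9 hub pos [-172.68 -113.71  324.59] force hub [-0.36  0.2   0.28] w 81.70717902313223 j [ -11.41   -1.48  105.24    0.     76.24 -120.57]
twist in cur axes [-0.21  0.   -0.  ] shift cur axes [-172.51   67.15   37.58] shift in target axes [-172.68   57.41   50.67]
```

```bash
python3 -m handwheel '[{"offset":[0,0,0],"twist":[-0.105,0,0],"jaw":1},{"offset":[0,0,0],"twist":[-0.105,0,0],"jaw":1},{"offset":[-25,9,0],"twist":[0,0,0],"jaw":1},{"offset":[-30,10,0],"twist":[0,0,0],"jaw":1},{"offset":[-30,10,0],"twist":[0,0,0],"jaw":1},{"offset":[-30,10,15],"twist":[0,0,0],"jaw":1},{"offset":[-30,10,20],"twist":[0,0,0],"jaw":1},{"offset":[-27.5,8.5,15],"twist":[0,0,0],"jaw":1},{"offset":[0,0,0],"twist":[0,0,0],"jaw":1},{"offset":[0,0,0],"twist":[0,0,0],"jaw":1}]'
python3 - <<'E'
from fit import *
goto([0,-29,199.7],.21)
for c in ['side','top','wrist']: shot(c,c+'7')
a=cv2.imread('pics/side7.png')[180:320,210:350];b=cv2.imread('pics/wrist7.png')
cv2.imwrite('pics/c7.png',np.hstack([cv2.resize(a,(400,400)),cv2.resize(b,(400,300)+()) if 0 else cv2.copyMakeBorder(cv2.resize(b,(400,300)),0,100,0,0,0)]))
E
```

```text
time_s: 11.15
position: [544.9, 85.0, 288.0]
tcp_rot: [[-0.945, -0.321, -0.068], [-0.328, 0.924, 0.197], [0.0, 0.208, -0.978]]
contact_force: [-0.4, 0.5, 0.9]
gripper_width: 92.6
t 11.15 hub pos [ -0.47 -47.8  288.03] force hub [-0.18  0.59  0.88] w 92.57663232846862 j [  -1.64   18.4    87.84   11.47   78.31 -113.57]
twist in cur axes [-0.  0. -0.] shift cur axes [-0.43 -0.01 90.31] shift in target axes [-0.47 -0.03 90.31]
```

View pics/c7.png

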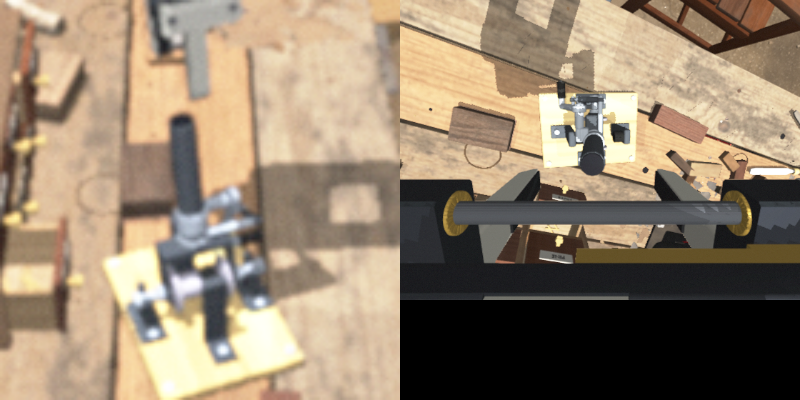

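Run:
```python
from fit import *
r=eyes.read_camera('wrist'); im=r['pixels'][:,:,::-1].copy(); P=pts(x)
p,Rh,s=hubpose()
z=im[150:300,200:360].copy(); z=cv2.resize(z,None,fx=5,fy=4) 
z=cv2.resize(im[150:300,180:380],(800,600),interpolation=cv2.INTER_CUBIC)
for k,c in [('top',(0,0,255)),('c3',(0,255,0)),('c2',(0,255,0)),('c0',(0,255,0))]:
    u=(proj(r,P[k])-[180,150])*4+2; cv2.circle(z,tuple(int(a) for a in u),5,c,-1)
cv2.imwrite('pics/z7.png',z)
```

```text
(no output)
```

View pics/z7.png

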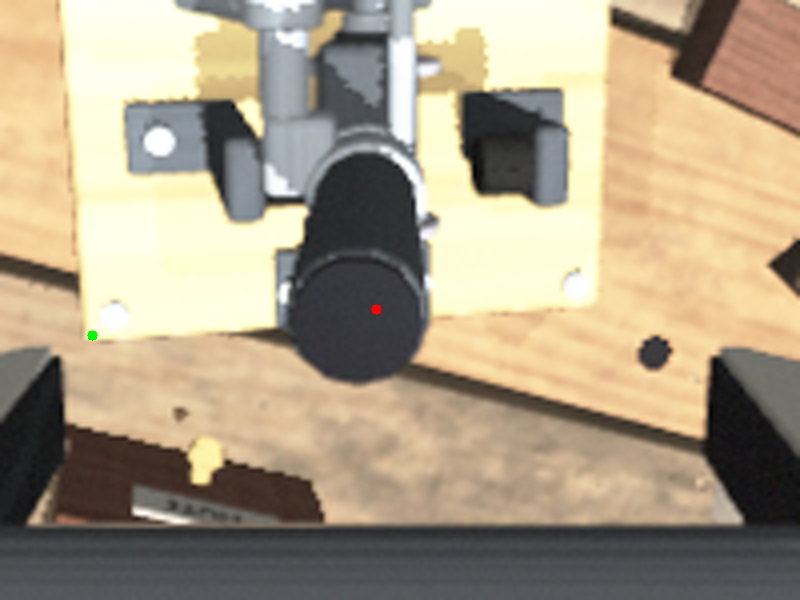

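```bash
python3 -m handwheel '[{"offset":[-1,-3,10],"twist":[0,0,0],"jaw":1},{"offset":[0,0,15],"twist":[0,0,0],"jaw":1},{"offset":[0,0,15],"twist":[0,0,0],"jaw":1},{"offset":[0,0,15],"twist":[0,0,0],"jaw":1},{"offset":[0,0,15],"twist":[0,0,0],"jaw":1},{"offset":[0,0,15],"twist":[0,0,0],"jaw":1},{"offset":[0,0,5],"twist":[0,0,0],"jaw":1},{"offset":[0,0,0],"twist":[0,0,0],"jaw":1},{"offset":[0,0,0],"twist":[0,0,0],"jaw":0.6},{"offset":[0,0,0],"twist":[0,0,0],"jaw":0.5}]' 15
python3 - <<'E'
from fit import *
goto([0,-29,199.7],.21)
for c in ['side']: shot(c,c+'8')
a=cv2.imread('pics/side8.png')[180:320,210:350]
cv2.imwrite('pics/c8.png',cv2.resize(a,(560,560),interpolation=cv2.INTER_CUBIC))
E
```

```text
time_s: 12.6
position: [541.2, 100.6, 199.5]
tcp_rot: [[-0.945, -0.321, -0.068], [-0.328, 0.924, 0.197], [-0.001, 0.208, -0.978]]
contact_force: [0.2, 0.2, -0.1]
gripper_width: 77.8
t 12.6 hub pos [  1.18 -31.85 199.5 ] force hub [ 0.21  0.1  -0.15] w 77.80520399347452 j [  -0.06   22.87   94.39   12.33   67.18 -114.45]
twist in cur axes [-0.  0. -0.] shift cur axes [1.19 2.83 0.4 ] shift in target axes [1.18 2.83 0.4 ]
```

View pics/c8.png

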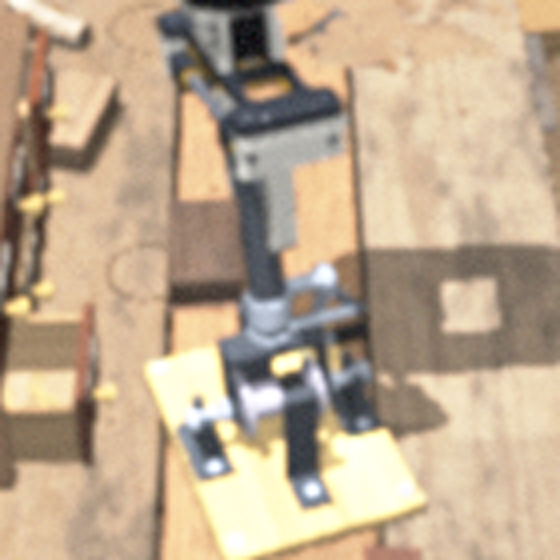

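```bash
python3 -m handwheel '[{"offset":[0,0,0],"twist":[0,0,0],"jaw":0.4},{"offset":[0,0,0],"twist":[0,0,0],"jaw":0.3},{"offset":[0,0,0],"twist":[0,0,0],"jaw":0.2},{"offset":[0,0,0],"twist":[0,0,0],"jaw":0},{"offset":[0,0,0],"twist":[0,0,0],"jaw":0},{"offset":[0,0,0],"twist":[0,0,0],"jaw":0},{"offset":[0,0,0],"twist":[0,0,0],"jaw":0},{"offset":[0,0,0],"twist":[0,0,0],"jaw":0},{"offset":[0,0,0],"twist":[0,0,0],"jaw":0},{"offset":[0,0,0],"twist":[0,0,0],"jaw":0}]' 20
python3 - <<'E'
from fit import *
p,R,s=hubpose(); print(p,s['gripper_width'],s['contact_force'],s['wrist_torque'])
# arc about hub: current radius
yz=p[1:]-[0,52]; print(np.hypot(*yz), np.arctan2(-yz[0],yz[1]))
E
```

```text
time_s: 13.9
position: [541.0, 100.5, 199.1]
tcp_rot: [[-0.945, -0.321, -0.068], [-0.328, 0.924, 0.197], [-0.0, 0.208, -0.978]]
contact_force: [0.3, -4.4, -0.1]
gripper_width: 28.0
[  1.01 -31.83 199.1 ] 27.968910401632126 [ 0.33 -4.4  -0.12] [-1.26 -0.38  0.02]
150.50200135604652 0.21312413599797303
```

```bash
python3 -m handwheel '[{"offset":[0,4.5,0.1],"twist":[0.03,0,0],"jaw":0},{"offset":[0,4.5,0.1],"twist":[0.03,0,0],"jaw":0},{"offset":[0,4.5,0.1],"twist":[0.03,0,0],"jaw":0},{"offset":[0,4.5,0.1],"twist":[0.03,0,0],"jaw":0},{"offset":[0,4.5,0.1],"twist":[0.03,0,0],"jaw":0},{"offset":[0,4.5,0.1],"twist":[0.03,0,0],"jaw":0},{"offset":[0,4.5,0.1],"twist":[0.03,0,0],"jaw":0},{"offset":[0,0,0],"twist":[0,0,0],"jaw":0},{"offset":[0,0,0],"twist":[0,0,0],"jaw":0},{"offset":[0,0,0],"twist":[0,0,0],"jaw":0}]'
python3 - <<'E'
from fit import *
import pickle
p,R,s=hubpose(); print(p,R,s['gripper_width'],s['contact_force'],s['wrist_torque'])
W={c:shot(c,c+'9') for c in ['side','top','wrist']}; pickle.dump(W,open('R9.pkl','wb'))
P=pts(x,0,2.8)
a=cv2.resize(cv2.imread('pics/side9.png')[180:320,210:350],(400,400),interpolation=cv2.INTER_CUBIC)
for th,c in [(0,(0,0,255)),(.21,(0,255,0)),(-.1,(255,0,0))]:
    A,o=T(x)
    for h in (89,120,193):
        u=(proj(W['side'],A@fr(th,np.array([0,0,h]))+o)-[210,180])*400/140
        cv2.circle(a,tuple(int(v) for v in u),3,c,-1)
b=cv2.copyMakeBorder(cv2.resize(cv2.imread('pics/wrist9.png'),(400,300)),0,100,0,0,0)
cv2.imwrite('pics/c9.png',np.hstack([a,b]))
E
```

```text
time_s: 15.15
position: [530.6, 130.0, 201.9]
tcp_rot: [[-0.945, -0.328, -0.001], [-0.328, 0.945, 0.0], [0.001, 0.0, -1.0]]
contact_force: [2.1, -2.9, -6.4]
gripper_width: 28.0
[  0.9   -0.57 201.92] [[-1.  0. -0.]
 [ 0.  1.  0.]
 [ 0.  0. -1.]] 27.974036550530702 [ 2.08 -2.87 -6.41] [-1.02 -0.5   0.07]
```

View pics/c9.png

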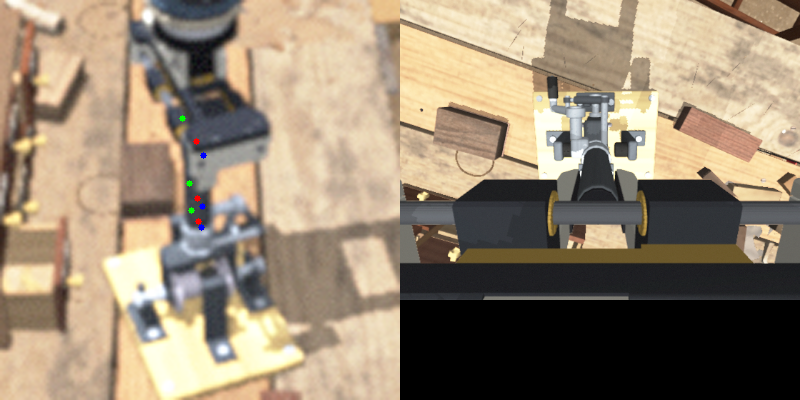

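Run:
```python
from fit import *
import pickle
W=pickle.load(open('R9.pkl','rb'));r=W['wrist']
z=cv2.resize(r['pixels'][110:260,180:380,::-1].copy(),(800,600),interpolation=cv2.INTER_CUBIC)
A,o=T(x)
for l,c in [(2.5,(255,0,0)),(2.65,(0,255,255)),(2.8,(0,0,255))]:
    for hx in(-94,-64):
        u=(proj(r,A@np.array([hx,-22-90*np.sin(l),75+90*np.cos(l)])+o)-[180,110])*4+2; cv2.circle(z,tuple(int(a) for a in u),4,c,-1)
for k in('c2','c3'):
    u=(proj(r,pts(x)[k])-[180,110])*4+2; cv2.circle(z,tuple(int(a) for a in u),4,(0,255,0),-1)
cv2.imwrite('pics/z9.png',z); s=manip.state(); print(s['time_s'],s['contact_force'],s['dq'])
```

```text
15.3 [ 2.16 -3.38 -6.54] [ 0.04 -0.07 -0.01  0.    0.03  0.04]
```

View pics/z9.png

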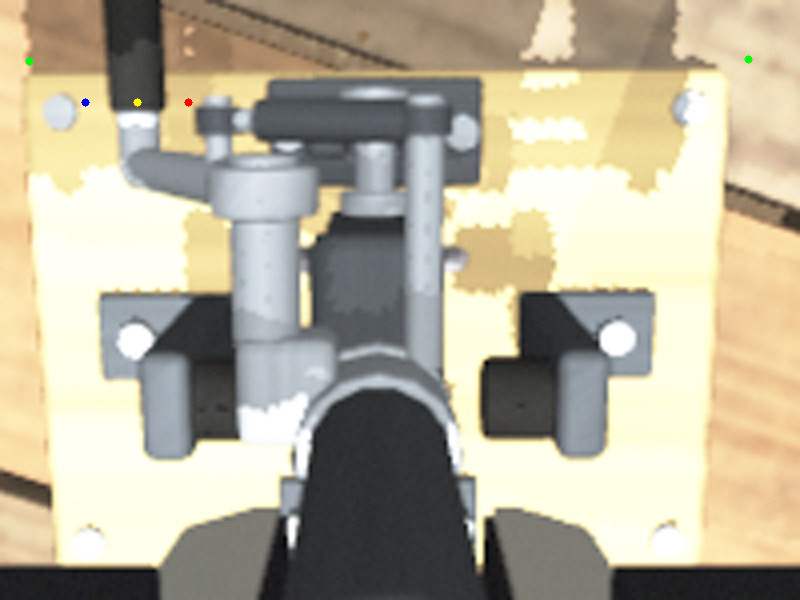

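Run:
```python
from fit import *
s=manip.state(); print(s['time_s'],s['gripper_width'],s['contact_force'],s['tcp_rot'])
print(ticket.job_done())
```

```text
15.3 27.813750567337863 [ 2.16 -3.38 -6.54] [[-0.94 -0.33 -0.  ]
 [-0.33  0.94  0.  ]
 [ 0.    0.   -1.  ]]
the job is handed in; nothing more can be done
None
```

I flipped the kickstand down while the frame still leaned on its buffer. I then gripped the tube, turned the frame upright about the axle and handed the job in at 15.3 s, still holding it. The hand-in gives no verdict, so I can't confirm it passed.

- **Frame:** the gripper reads 27.8–28.0 mm on the 28 mm tube. The tool, and so the tube between the flat pads, is vertical. The wrist picture shows the tube centred over the cradle. The load at the wrist is about 8 N.
- **Kickstand:** the pictures show it swung down, with nothing of the gripper near it.
- **Check that disagreed:** measured against the nominal geometry, the kickstand angle comes out at only 2.67–2.70 rad, not the expected 2.80; the limit is 2.65. The folded leg also measured about 0.07 rad below its nominal zero. That makes the total swing about 2.75–2.8 rad, which fits a leg resting on its stop. I took it as fully down without testing it by touch.
- **Bystanders:** I did not measure their positions at the end. The tool stayed well above them, and the wooden and sanding blocks looked undisturbed in the last pictures. I did not look at the whetstone specifically.

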